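# Stand the washed enamel brushes in their colour-coded blocks

### The job

Two washed enamelling brushes are lying on the brush rest. Put each one away to dry upright, handle end down and bristles up, pushed down to the bottom of a free hole in the drilled block whose colour matches its handle: the red brush in the red block, the blue brush in the blue block. Don't shift or tip the two jars of enamel standing near the blocks.

Things in the scene. Friction and masses are not known exactly. Their poses are not given: they have to be found in the camera images.
- red_brush: loose paint brush, red handle, dark bristles, 173 mm long, 8 mm thick, about 20 g. Origin 5 mm under its centre line near mid-length; its +y axis points along it to the handle end (butt 90 mm from the origin), -y to the bristles (tip 83 mm from it). Balances 12 mm from the origin towards the handle. Starts lying in the rest, bristles raised 18 degrees
- red_brush_butt (a point): end of the red brush's handle, on its centre line (same axes as the brush)
- red_brush_tip (a point): bristle tip of the red brush, on its centre line
- blue_brush: loose paint brush, blue handle, pale bristles, 152 mm long, 8 mm thick, about 20 g. Axes as the red brush: +y to the handle end (butt 77 mm from the origin), -y to the bristles (tip 75 mm from it). Balances 12 mm from the origin towards the handle. Starts lying in the rest, bristles raised 18 degrees
- blue_brush_butt (a point): end of the blue brush's handle, on its centre line (same axes as the brush)
- blue_brush_tip (a point): bristle tip of the blue brush, on its centre line
- brush_rest: fixed wooden rest, 140 (x) x 125 (y) mm, origin under its middle: a high dowel along x at y = +20 mm (top 45 mm up), a low one at y = -65 (top 17 mm), a stop board 32 mm high at y = -92, stringers 8 mm high at x = -64 and +64; open down to the bench between. The brushes lie along y across both dowels at x = -35 and +35 mm (either colour in either), bristles raised towards +y
- red_block: fixed drilled beech block in a red lacquered surround, 84 (x) x 114 (y) x 46 mm high, origin under its centre, front to -x. Three upright bores of 15 mm, 38 mm deep (floor 8 mm above the bench): two free ones in front and, at x = +18, y = 0 mm, one already holding another red brush (fixed, rising to 185 mm)
- red_block_hole1 (a point): centre of the mouth of the red block's front free hole at x = -17, y = +26 mm of the block, on its top face
- red_block_hole2 (a point): centre of the mouth of the red block's front free hole at x = -17, y = -26 mm of the block, on its top face
- blue_block: the same block with a blue surround; its rear hole already holds another blue brush (fixed, rising to 165 mm). Origin: centre of its underside
- blue_block_hole1 (a point): centre of the mouth of the blue block's front free hole at x = -17, y = +26 mm of the block, on its top face
- blue_block_hole2 (a point): centre of the mouth of the blue block's front free hole at x = -17, y = -26 mm of the block, on its top face
- scarlet_jar: loose capped jar of scarlet enamel, 56 mm across, 90 mm high, standing beyond the blocks; leave it alone. Origin: centre of its underside
- sky_jar: loose capped jar of sky-blue enamel, 59 mm across, 91 mm high, standing beyond the blocks; leave it alone. Origin: centre of its underside

How it is judged:
At the end, for the whole second after the job is handed in: Each brush stands in one of the two front holes of the block of its own colour: its butt within 10 mm of that hole's axis and lower than 16 mm above the bench (the hole's floor is at 8 mm), its bristle tip above 165 mm (red) or 145 mm (blue), at rest ((horizontal distance between red_brush_butt and red_block_hole1 below 0.01 m or horizontal distance between red_brush_butt and red_block_hole2 below 0.01 m) and height (world z) of each of red_brush_butt, blue_brush_butt below 0.016 m and height (world z) of red_brush_tip above 0.165 m and linear speed of each of red_brush, blue_brush below 0.02 m/s and (horizontal distance between blue_brush_butt and blue_block_hole1 below 0.01 m or horizontal distance between blue_brush_butt and blue_block_hole2 below 0.01 m) and height (world z) of blue_brush_tip above 0.145 m); the robot touches nothing.
It fails at once if a jar of enamel is shifted by more than 30 mm or tipped (distance of any of scarlet_jar, sky_jar from where it was at the start of the episode above 0.03 m or angle between any of scarlet_jar, sky_jar's own z axis and vertical above 0.35 rad).
It also fails if it takes over 72 s, if anything falls off the work surface, if the arm or the gripper's body presses on something with over 40 N, if the wrist force passes 120 N, or if a joint passes its speed limit or range.

### The arm

A 7-joint arm with a two-finger parallel gripper is mounted at the origin on a cart in front of the work surface, level with it; the furniture and walls round the work are solid. World frame = base frame: x ahead of the robot, y to its left, z up, the work surface at z = 0. Lengths are in m, angles in rad, forces in N, time in s.
With the tool pointing down it reaches from about 0.425 to 1.025 m from the base axis. Payload 9.4 kg.
Tool frame: the origin (TCP) lies on the centre line of the jaws, within the pads' length; the fingertips stand 19 mm ahead of it and the grasp point (between the pads) is the TCP; z points along the fingers, y is the line along which they close (so a half turn about z gives the same grasp; the last joint's range is limited). The gripper opens to 93 mm and grips with 3 to 60 N. Pads are 15 mm wide; open, the fingers measure 128 mm over their backs; the gripper's body (75 mm by 188 mm) begins 65 mm behind the grasp point.
Start: joints at [1.057, 0.599, -0.003, 1.599, 0.002, 0.943, -0.08], TCP at [0.307, -0.657, 0.238] pointing down, gripper open.
Joint ranges: [-2.57, 2.57], [-0.35, 1.97], [-1.29, 1.29], [0.11, 2.56], [-1.05, 4.19], [0.11, 1.86], [-2.63, 2.63]. Speed limits (rad/s): [2.22, 2.22, 3.01, 3.01, 3.14, 3.14, 3.14].

### API

Orientations are given as [roll, pitch, yaw] about the fixed x, y, z axes, in that order (R = Rz(yaw) Ry(pitch) Rx(roll)).
In Python, from station import ctrl, viewer gives the robot as it stands.
- The arm moves only by the tool jog_arm, never from a script. Its argument "rows" is a list of rows, each a list of 3 entries, a list of its own where there are three numbers: the shift along the world's x, y, z in units of 20 mm (1.0 is 20 mm), then the turn, a rotation vector about the world's x, y, z in units of pi rad (1.0 is pi rad), then the opening, from -1 (shut) to 1 (fully open). A call has 1 to 5 rows; each row shifts and turns the commanded pose from where the row before left it; what a row does not reach is not made up. A row lasts 1/8 s, in which the tool goes at most 62.5 mm and 10.7 degrees, less where a joint would pass 70% of its speed; a pose out of reach is approached as far as the arm can. A call with a number of a shift or a turn outside -1 to 1 is refused whole. A call with a gripper value outside its range is refused whole. The fingers move at their own pace and stop on an object; "newtons" is the grip in N (left out, the last holds). Time passes only in rows, so rows that do not move let the fingers close. It gives the time, the measured TCP pose, the force, the opening and the grip force at its end, in the units of the state.
- ctrl.get_state(): the state, without advancing time (a new reading comes with each control period).
- viewer.camera(name): name is "scene" or "top" or "wrist"; returns a dict with "image" (384x512x3 uint8, blue, green, red), "range_z" (384x512 float32, m along the optical axis (not along the pixel's ray), 0 where there is no reading), "K" (3x3 intrinsics, pixels), "world_from_camera" (4x4, takes a point from camera to world coordinates). Camera axes: x right, y up, looking along -z (the intrinsics and any distortion apply to the point x, -y, -z); pixel columns grow to the right and rows downward; lengths in m; the calibration is good to about 2 mm. A picture is of the moment at which its call begins.
- ctrl.close_job(): hands the job in; it is judged then, once.
The state is a dict: "time": time; "joint_positions": joint angles; "joint_vel": joint speeds; "joint_efforts": joint torques, N m; "ee_pos": TCP position; "tool_rot": TCP orientation; "contact_force": force on the tool from outside, world axes, zero at the start; "moment": the same for the moment, N m; "finger_gap": finger opening in m; "gripper_force": force on a finger pad.
Only numpy, scipy, OpenCV 4.12 (cv2) and the standard library are available. Lean on these libraries where they do the work, as an engineer would, in place of code of your own. Each camera call takes 0.05 s, during which the arm holds its last target. There are 200 camera calls.

## Working session

There is one attempt and no reset: what is moved stays moved. The work goes in short steps, Python scripts to look and compute and a tool call to move; the robot and the scene stay as the last step left them, time stands still between calls to the robot, and variables do not carry over. Pictures are saved under pics/ and viewed, at most 10 in all, crops included, and the job is handed in when it is done.

Besides the shell and the picture viewer there is one more tool, called after "Emit:" as name(argument=value, ...), one argument or row to a line, values as JSON. jog_arm: Moves the arm, as the interface text tells. Shifts and turns lie within -1 to 1; 1 stands for 20 mm of shift or pi rad of turn. Its arguments: {"type":"object","properties":{"rows":{"type":"array"},"newtons":{"type":"number"}},"required":["rows"]}

```bash
mkdir -p pics; cat > h.py <<'E'
import numpy as np, cv2
from station import ctrl, viewer
def cam(n): return viewer.camera(n)
def pts(c):
    d=c["range_z"]; K=c["K"]; v,u=np.indices(d.shape)
    P=np.stack([(u-K[0,2])/K[0,0]*d,-(v-K[1,2])/K[1,1]*d,-d,np.ones_like(d)],-1)
    W=(P@np.array(c["world_from_camera"]).T)[...,:3]; W[d==0]=np.nan
    return W
E
python3 - <<'E'
from h import *
for n in("scene","top"):
    c=cam(n); cv2.imwrite(f"pics/{n}.png",c["image"]); np.savez(f"{n}.npz",**{k:np.array(v) for k,v in c.items()})
    print(n,c["K"],c["world_from_camera"])
print(ctrl.get_state())
E
```

```text
scene [[472.1615498    0.         249.94448738]
 [  0.         472.1615498  183.1504122 ]
 [  0.           0.           1.        ]] [[-0.88182369  0.36975992 -0.29268513  0.23474386]
 [-0.47123912 -0.66736106  0.57668268  0.76422227]
 [ 0.01790749  0.64645712  0.76274013  1.00658988]
 [ 0.          0.          0.          1.        ]]
top [[429.65700433   0.         256.23741772]
 [  0.         429.65700433 187.07442883]
 [  0.           0.           1.        ]] [[ 0.12502816  0.97001816 -0.20840518  0.38457742]
 [-0.99214301  0.12128582 -0.03069197  0.03345586]
 [-0.00449518  0.21060511  0.97756088  1.18993449]
 [ 0.          0.          0.          1.        ]]
{'time': 0.1, 'joint_positions': array([ 1.05729118,  0.60003508, -0.00253968,  1.60002962,  0.00178377,
        0.94291045, -0.079806  ]), 'joint_vel': array([-1.74898389e-05, -5.70948612e-04, -6.82791350e-04, -2.30719503e-03,
       -4.05106620e-04,  7.13073371e-04, -1.21580664e-05]), 'joint_efforts': array([ 3.78980112e-03, -7.66562390e+01,  1.50177978e+00, -2.52940089e+01,
       -5.23426139e-02,  1.36415692e-02,  5.00035878e-05]), 'ee_pos': array([ 0.30652978, -0.6565664 ,  0.23686085]), 'tool_rot': array([-3.14021744e+00,  1.18031626e-04,  4.36845102e-01]), 'contact_force': array([ 0.43285306, -0.11905612, -0.6543388 ]), 'moment': array([ 0.04000755, -0.00662931, -0.01146127]), 'gripper_force': 0.0, 'finger_gap': 0.09288187412949662}
```

View pics/top.png

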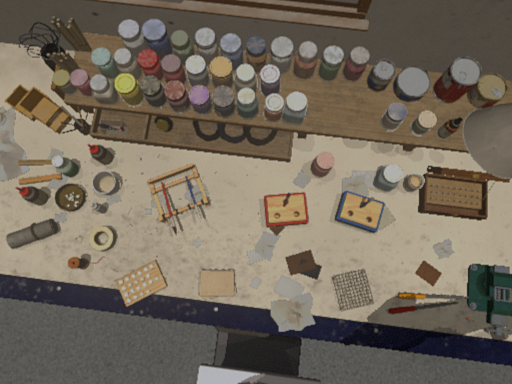

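View pics/scene.png

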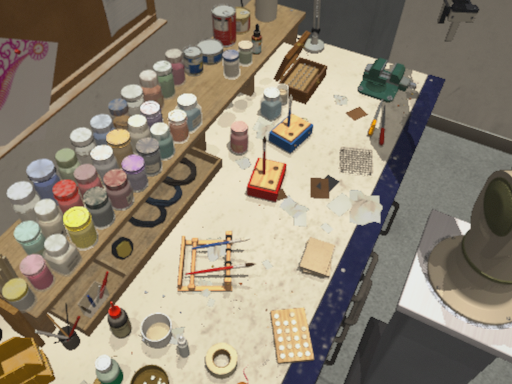

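The top view shows the rest with the red brush (165,205) and the blue brush (195,200). The red block is at (287,210), the blue block at (360,211), and the jars at (322,163) and (390,177).

```bash
python3 - <<'E'
import cv2,numpy as np
a=cv2.imread("pics/top.png")
A=cv2.resize(a[150:250,130:230],(400,400),interpolation=cv2.INTER_CUBIC)
B=cv2.resize(a[150:250,255:410],(620,400),interpolation=cv2.INTER_CUBIC)[:, :400]
b=cv2.imread("pics/scene.png")
cv2.imwrite("pics/crop1.png",np.hstack([A,cv2.resize(b[215:305,165:265],(400,400),interpolation=cv2.INTER_CUBIC)]))
from h import pts
for n in("top","scene"):
    c=np.load(n+".npz"); W=pts(c); h=cv2.cvtColor(c["image"],cv2.COLOR_BGR2HSV)
    reg=(W[...,0]>.3)&(W[...,0]<.85)&(abs(W[...,1])<.4)&(W[...,2]>.005)
    for nm,m in(("red",((h[...,0]<6)|(h[...,0]>174))&(h[...,1]>150)),("blue",(h[...,0]>95)&(h[...,0]<125)&(h[...,1]>90))):
        k,l,s,ce=cv2.connectedComponentsWithStats((m&reg).astype(np.uint8))
        for i in range(1,k):
            if s[i,4]>25: print(n,nm,s[i],np.nanmin(W[l==i],0).round(3),np.nanmax(W[l==i],0).round(3),np.nanmedian(W[l==i],0).round(3))
E
```

```text
top red [162 184  10  33  51] [0.52  0.285 0.018] [0.61  0.332 0.055] [0.563 0.308 0.038]
top red [265 193  43  33 174] [ 0.53  -0.077  0.035] [0.63  0.043 0.046] [ 0.551 -0.022  0.04 ]
top red [389 307  27   6 110] [ 0.345 -0.386  0.007] [ 0.366 -0.319  0.018] [ 0.356 -0.351  0.014]
top blue [336 191  41  41 126] [ 0.55  -0.264  0.032] [ 0.649 -0.156  0.046] [ 0.568 -0.18   0.04 ]
scene red [380 128   4  17  56] [ 0.345 -0.387  0.007] [ 0.366 -0.317  0.016] [ 0.355 -0.344  0.011]
scene red [263 152   2  22  35] [ 0.585 -0.011  0.048] [ 0.59  -0.004  0.132] [ 0.588 -0.008  0.084]
scene red [248 164  38  37 365] [ 0.528 -0.08   0.006] [0.611 0.049 0.046] [0.555 0.035 0.032]
scene red [188 266  45   8  90] [0.517 0.285 0.018] [0.611 0.333 0.055] [0.558 0.308 0.04 ]
scene blue [269 124  44  29 377] [ 0.55  -0.266  0.006] [ 0.648 -0.151  0.043] [ 0.579 -0.167  0.028]
scene blue [193 243  27   6  43] [0.579 0.239 0.023] [0.636 0.271 0.045] [0.603 0.253 0.036]
```

View pics/crop1.png

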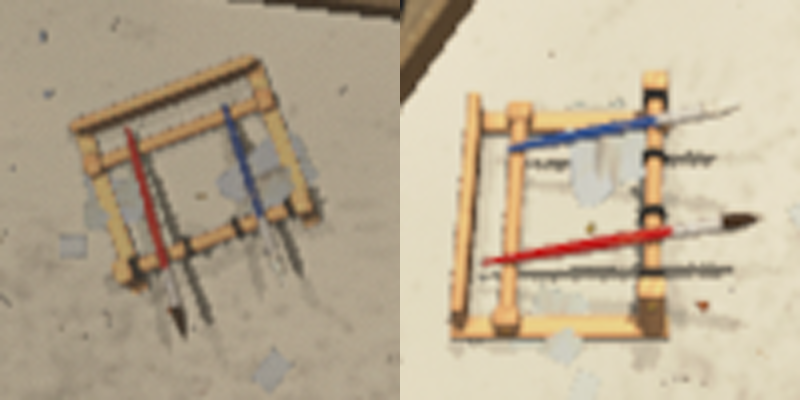

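The crop shows both brushes across the dowels. The red handle runs from (128,130) to (165,265), with dark bristles at (178,325). The blue handle runs from (225,105) to (260,212), with pale bristles below it.

```bash
cat > m.py <<'E'
from h import *
C={n:np.load(n+".npz") for n in("top","scene")}
allp={}
for n,c in C.items():
    W=pts(c); h=cv2.cvtColor(c["image"],cv2.COLOR_BGR2HSV).astype(int)
    for nm,(x0,x1,y0,y1) in dict(red=(.44,.70,-.12,.10),blue=(.44,.7,-.30,-.11)).items():
        m=(W[...,0]>x0)&(W[...,0]<x1)&(W[...,1]>y0)&(W[...,1]<y1)&(W[...,2]>.041)&(W[...,2]<.051)
        P=W[m]; r=cv2.minAreaRect((P[:,:2]*1000).astype(np.float32)); print(n,nm,"block",r,len(P),np.median(P[:,2]))
        # dark holes: rays cast on z=.046
        K=c["K"];T=c["world_from_camera"]; v,u=np.indices(W.shape[:2])
        D=np.stack([(u-K[0,2])/K[0,0],-(v-K[1,2])/K[1,1],-np.ones(u.shape)],-1)@T[:3,:3].T
        Q=T[:3,3]+D*((.046-T[2,3])/D[...,2])[...,None]
        box=cv2.boxPoints(((r[0]),(r[1][0]-16,r[1][1]-16),r[2]))
        ins=np.array([[cv2.pointPolygonTest(box,(float(q[0]*1000),float(q[1]*1000)),False)>0 for q in row] for row in Q])
        k,l,s,ce=cv2.connectedComponentsWithStats((ins&(h[...,2]<130)).astype(np.uint8))
        for i in range(1,k): 
            if s[i,4]>3: print("  dark",s[i],Q[l==i].mean(0).round(4))
    for nm,m in(("red",((h[...,0]<8)|(h[...,0]>172))&(h[...,1]>120)),("blue",(h[...,0]>95)&(h[...,0]<128)&(h[...,1]>90))):
        P=W[m&(W[...,0]>.45)&(W[...,0]<.7)&(W[...,1]>.18)&(W[...,1]<.4)&(W[...,2]>.012)&(W[...,2]<.08)]
        for _ in range(3):
            o=P.mean(0); d=np.linalg.svd(P-o)[2][0]; d*=-np.sign(d[2]); e=P-o; e=np.linalg.norm(e-np.outer(e@d,d),axis=1); P=P[e<.006]
        t=(P-o)@d
        print(n,nm,"handle c",o.round(4),"dir to butt",d.round(3),"yaw",np.degrees(np.arctan2(d[1],d[0])).round(1),"pitch",np.degrees(np.arcsin(d[2])).round(1),"ends",(o+t.max()*d).round(4),(o+t.min()*d).round(4),len(P))
    m=(W[...,0]>.4)&(W[...,0]<.75)&(W[...,1]>.15)&(W[...,1]<.42)&(h[...,0]>8)&(h[...,0]<22)&(h[...,1]>110)
    P=W[m&(W[...,2]>.026)&(W[...,2]<.05)]
    for lo,hi in((.026,.034),(.038,.05)):
        p=P[(P[:,2]>lo)&(P[:,2]<hi)]; print(n,"rest",lo,cv2.minAreaRect((p[:,:2]*1000).astype(np.float32)),len(p))
    for nm,(x0,x1,y0,y1) in dict(sc=(.6,.78,-.15,-.03),sky=(.58,.78,-.34,-.2)).items():
        p=W[(W[...,0]>x0)&(W[...,0]<x1)&(W[...,1]>y0)&(W[...,1]<y1)&(W[...,2]>.08)]; print(n,nm,p.min(0).round(3) if len(p) else 0,p.max(0).round(3) if len(p) else 0)
E
python3 m.py
```

```text
top red block ((602.9708862304688, -51.002685546875), (115.0762710571289, 211.52227783203125), 37.05156707763672) 935 0.04532942855694122
  dark [313 169  12   9  65] [ 0.6866 -0.0959  0.046 ]
  dark [283 193   8  14  52] [ 0.6047 -0.015   0.046 ]
  dark [264 201   1   5   5] [0.5874 0.0431 0.046 ]
  dark [265 208   1   7   7] [0.566  0.0377 0.046 ]
  dark [294 211   6   6  14] [ 0.5711 -0.0477  0.046 ]
  dark [275 213   5   4  10] [0.5615 0.0036 0.046 ]
  dark [292 221   6   1   6] [ 0.549  -0.0439  0.046 ]
  dark [280 222   6   1   6] [ 0.5423 -0.0123  0.046 ]
  dark [272 223  28  12 109] [ 0.5289 -0.0113  0.046 ]
top blue block ((635.5888061523438, -197.1707763671875), (186.9045867919922, 144.00985717773438), 78.2203140258789) 971 0.045220477822564886
  dark [330 167   2   3   4] [ 0.707  -0.1264  0.046 ]
  dark [373 180  18  12 144] [ 0.6746 -0.2686  0.046 ]
  dark [335 190  50  39 331] [ 0.6171 -0.2093  0.046 ]
  dark [348 211   5   5  19] [ 0.5896 -0.1898  0.046 ]
  dark [367 217   5   5  21] [ 0.5795 -0.2411  0.046 ]
top red handle c [0.5632 0.3078 0.0387] dir to butt [ 0.839 
[... 1600 characters left out ...]
9   4   3   4] [ 0.5854 -0.1593  0.046 ]
scene red handle c [0.5607 0.3086 0.0386] dir to butt [ 0.844  0.433 -0.316] yaw 27.2 pitch -18.4 ends [0.6145 0.3362 0.0184] [0.5171 0.2862 0.0549] 107
scene blue handle c [0.5977 0.2499 0.0378] dir to butt [ 0.84   0.44  -0.316] yaw 27.6 pitch -18.4 ends [0.6366 0.2703 0.0232] [0.5625 0.2315 0.0511] 52
scene rest 0.026 ((616.9082641601562, 283.1786804199219), (222.06922912597656, 268.5698547363281), 1.2685177326202393) 288
scene rest 0.038 ((542.8575439453125, 262.91241455078125), (13.82531452178955, 137.61376953125), 28.63636589050293) 148
scene sc [ 0.692 -0.15   0.08 ] [ 0.78  -0.03   0.131]
scene sky [ 0.608 -0.34   0.08 ] [ 0.78  -0.2    0.158]
```

```bash
cat > p.py <<'E'
from h import *
from scipy.spatial.transform import Rotation as R
def pose(az,tilt,s):
    """tool z tilted from down towards azimuth az; tool y = s * left of az (deg)"""
    a=np.radians(az);b=np.radians(tilt);u=np.array([np.cos(a),np.sin(a),0])
    z=np.sin(b)*u-np.cos(b)*np.array([0,0,1]); y=s*np.array([-u[1],u[0],0]); return np.stack([np.cross(y,z),y,z],1)
def go(P,Rt,st=None):
    st=st or ctrl.get_state(); R0=R.from_euler("xyz",st["tool_rot"])
    rv=(R.from_matrix(Rt)*R0.inv()).as_rotvec()
    print("t",round(st["time"],2),"pos",np.round(st["ee_pos"],4),"q",np.round(st["joint_positions"],2),"gap",round(st["finger_gap"],4),"F",np.round(st["contact_force"],1))
    print("shift units",((np.array(P)-st["ee_pos"])/.02).round(2),"turn units",(rv/np.pi).round(4),"minrows",np.ceil(np.degrees(np.linalg.norm(rv))/10.7))
E
python3 - <<'E'
from p import *
go((.512,.282,.144),pose(27.5,27,-1))
E
```

```text
t 0.1 pos [ 0.3065 -0.6566  0.2369] q [ 1.06  0.6  -0.    1.6   0.    0.94 -0.08] gap 0.0929 F [ 0.4 -0.1 -0.7]
shift units [10.27 46.93 -4.64] turn units [ 0.066  -0.1347  0.0134] minrows 3.0
```

Emit:
jog_arm(
  rows=[
    [[0.37, 1, 0], [0, 0, 0], 0.2],
    [[0.37, 1, 0], [0, 0, 0], 0.2],
    [[0.37, 1, 0], [0, 0, 0], 0.2],
    [[0.37, 1, 0], [0, 0, 0], 0.2],
    [[0.37, 1, 0], [0, 0, 0], 0.2],
  ],
)

```text
time: 0.72
ee_pos: [0.3444, -0.5553, 0.2378]
tool_rot: [3.141, -0.0, 0.437]
contact_force: [-0.5, 0.3, -0.3]
finger_gap: 0.0564
gripper_force: 0.0
```

Emit:
jog_arm(
  rows=[
    [[0.37, 1, 0], [0, 0, 0], 0.2],
    [[0.37, 1, 0], [0, 0, 0], 0.2],
    [[0.37, 1, 0], [0, 0, 0], 0.2],
    [[0.37, 1, 0], [0, 0, 0], 0.2],
    [[0.37, 1, 0], [0, 0, 0], 0.2],
  ],
)

```text
time: 1.35
ee_pos: [0.3812, -0.4556, 0.2376]
tool_rot: [3.142, 0.0, 0.437]
contact_force: [-0.1, 0.2, 1.0]
finger_gap: 0.0556
gripper_force: 0.0
```

Emit:
jog_arm(
  rows=[
    [[0.37, 1, 0], [0, 0, 0], 0.2],
    [[0.37, 1, 0], [0, 0, 0], 0.2],
    [[0.37, 1, 0], [0, 0, 0], 0.2],
    [[0.37, 1, 0], [0, 0, 0], 0.2],
    [[0.37, 1, 0], [0, 0, 0], 0.2],
  ],
)

```text
time: 1.98
ee_pos: [0.4181, -0.3556, 0.2377]
tool_rot: [3.142, -0.0, 0.437]
contact_force: [-0.1, -0.3, 0.2]
finger_gap: 0.0557
gripper_force: 0.0
```

Emit:
jog_arm(
  rows=[
    [[0.37, 1, 0], [0, 0, 0], 0.2],
    [[0.37, 1, 0], [0, 0, 0], 0.2],
    [[0.37, 1, 0], [0, 0, 0], 0.2],
    [[0.37, 1, 0], [0, 0, 0], 0.2],
    [[0.37, 1, 0], [0, 0, 0], 0.2],
  ],
)

```text
time: 2.6
ee_pos: [0.455, -0.2556, 0.2377]
tool_rot: [3.141, -0.0, 0.437]
contact_force: [0.5, -0.5, 0.4]
finger_gap: 0.0557
gripper_force: 0.0
```

```bash
python3 - <<'E'
from p import *
c=cam("wrist"); cv2.imwrite("pics/w1.png",c["image"]); np.savez("w1.npz",**{k:np.array(v) for k,v in c.items()})
print(c["world_from_camera"].round(3)); go((.512,.282,.144),pose(27.5,27,-1))
E
```

```text
[[ 0.423  0.877  0.228  0.519]
 [-0.906  0.409  0.106 -0.228]
 [-0.    -0.252  0.968  0.386]
 [ 0.     0.     0.     1.   ]]
t 2.65 pos [ 0.4561 -0.2528  0.2376] q [ 0.43  0.36 -0.05  2.06  0.02  0.72 -0.76] gap 0.0558 F [0.4 1.1 0.5]
shift units [ 2.79 26.74 -4.68] turn units [ 0.0662 -0.1343  0.0125] minrows 3.0
```

View pics/w1.png

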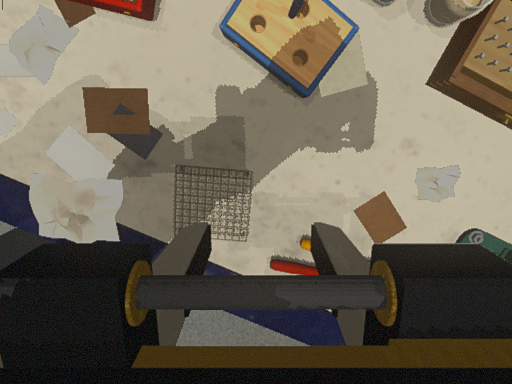

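The wrist view shows the blue block with its free holes at about (258,24) and (302,57), its fixed brush at (297,8), and only a corner of the red block at the top left.

```bash
cat > hole.py <<'E'
from h import *
def holes(c,boxpx,th=None):
    x0,y0,x1,y1=boxpx; g=c["image"][y0:y1,x0:x1].max(2); th=th or 150
    k,l,s,ce=cv2.connectedComponentsWithStats((g<th).astype(np.uint8))
    K=c["K"];T=np.array(c["world_from_camera"])
    for i in range(1,k):
        if s[i,4]<20: continue
        u=s[i,0]+s[i,2]/2-.5+x0; v=s[i,1]+s[i,3]/2-.5+y0
        d=T[:3,:3]@np.array([(u-K[0,2])/K[0,0],-(v-K[1,2])/K[1,1],-1]); q=T[:3,3]+d*(.046-T[2,3])/d[2]
        print("px",round(u,1),round(v,1),"wh",s[i,2:4],"area",s[i,4],"mm/px",round(1e3*(T[2,3]-.046)/K[0,0],2),"world",q.round(4))
E
python3 - <<'E'
from hole import *
c=np.load("w1.npz")
for th in(140,160,175): print(th); holes(c,(238,8,325,76),th)
print(c["image"][24,235:285].max(1), c["K"])
E
```

```text
140
px 298.0 13.0 wh [21 11] area 167 mm/px 1.07 world [ 0.6153 -0.2225  0.046 ]
px 257.5 23.0 wh [16 17] area 152 mm/px 1.07 world [ 0.5909 -0.1908  0.046 ]
px 308.0 35.5 wh [15 18] area 116 mm/px 1.07 world [ 0.6017 -0.2403  0.046 ]
px 265.0 54.0 wh [55 43] area 609 mm/px 1.07 world [ 0.5687 -0.2093  0.046 ]
px 300.0 57.0 wh [17 19] area 259 mm/px 1.07 world [ 0.5809 -0.242   0.046 ]
px 285.5 65.5 wh [26 20] area 76 mm/px 1.07 world [ 0.5677 -0.2324  0.046 ]
px 320.5 70.0 wh [ 8 11] area 51 mm/px 1.07 world [ 0.5788 -0.2661  0.046 ]
160
px 298.0 13.0 wh [21 11] area 176 mm/px 1.07 world [ 0.6153 -0.2225  0.046 ]
px 257.5 23.0 wh [16 17] area 166 mm/px 1.07 world [ 0.5909 -0.1908  0.046 ]
px 281.0 48.0 wh [87 55] area 2789 mm/px 1.07 world [ 0.5804 -0.2213  0.046 ]
175
px 298.5 13.0 wh [22 11] area 185 mm/px 1.07 world [ 0.6155 -0.2229  0.046 ]
px 257.5 23.0 wh [16 17] area 184 mm/px 1.07 world [ 0.5909 -0.1908  0.046 ]
px 281.0 47.5 wh [87 56] area 2948 mm/px 1.07 world [ 0.5808 -0.2211  0.046 ]
[193 192 192 193 192 192 191 193 192 195 192 191 193 194 190 128  88  88
  88  89  96 103 110 111 112 102  97  98 100  98 126 182 194 193 192 193
 190 191 192 194 192 194 192 193 194 192 193 193 193 192] [[318.20336101   0.         260.53735232]
 [  0.         318.20336101 191.60424319]
 [  0.           0.           1.        ]]
```

Emit:
jog_arm(
  rows=[
    [[0.37, 1, 0], [0, 0, 0], 0.2],
    [[0.37, 1, 0], [0, 0, 0], 0.2],
    [[0.37, 1, 0], [0, 0, 0], 0.2],
    [[0.37, 1, 0], [0, 0, 0], 0.2],
    [[0.37, 1, 0], [0, 0, 0], 0.2],
  ],
)

```text
time: 3.28
ee_pos: [0.4918, -0.1561, 0.2376]
tool_rot: [3.141, 0.0, 0.437]
contact_force: [0.3, 0.0, 0.2]
finger_gap: 0.0557
gripper_force: 0.0
```

Emit:
jog_arm(
  rows=[
    [[0, 1, 0], [0, 0, 0], 0.2],
    [[0, 1, 0], [0, 0, 0], 0.2],
    [[0, 1, 0], [0, 0, 0], 0.2],
    [[0, 1, 0], [0, 0, 0], 0.2],
  ],
)

```text
time: 3.78
ee_pos: [0.4915, -0.0762, 0.2377]
tool_rot: [3.141, 0.0, 0.437]
contact_force: [0.8, -0.7, -0.4]
finger_gap: 0.0556
gripper_force: 0.0
```

```bash
python3 - <<'E'
from p import *
c=cam("wrist"); cv2.imwrite("pics/w2.png",c["image"]); np.savez("w2.npz",**{k:np.array(v) for k,v in c.items()})
go((.512,.282,.144),pose(27.5,27,-1))
E
```

```text
t 3.83 pos [ 0.4916 -0.0735  0.2377] q [ 0.1   0.33 -0.08  2.11  0.04  0.7  -1.14] gap 0.0558 F [ 0.9  1.8 -1.2]
shift units [ 1.02 17.78 -4.68] turn units [ 0.0662 -0.1344  0.0126] minrows 3.0
```

View pics/w2.png

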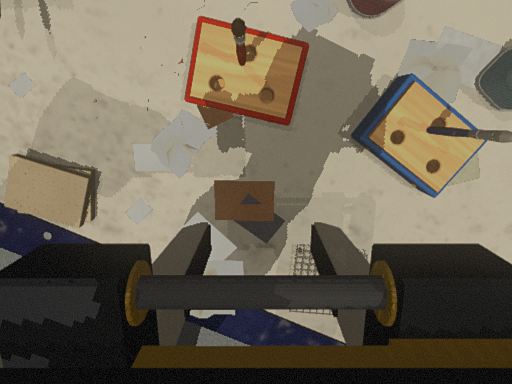

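The second wrist view shows the red block's free holes at about (217,83) and (267,96) and the blue block's at (397,136) and (433,166).

```bash
python3 - <<'E'
from hole import *
c=np.load("w2.npz")
for b in((203,70,232,98),(253,82,283,109),(384,124,412,148),(420,154,446,178)): holes(c,b,140)
W=pts(c); m=(abs(W[...,2]-.0455)<.006)
for nm,(x0,x1,y0,y1) in dict(red=(.5,.66,-.1,.07),blue=(.52,.67,-.29,-.12)).items():
    P=W[m&(W[...,0]>x0)&(W[...,0]<x1)&(W[...,1]>y0)&(W[...,1]<y1)]; print(nm,cv2.minAreaRect((P[:,:2]*1000).astype(np.float32)))
E
```

```text
px 215.0 83.0 wh [13 17] area 148 mm/px 1.07 world [0.5592 0.0043 0.046 ]
px 210.5 95.5 wh [14  4] area 29 mm/px 1.07 world [0.546  0.0038 0.046 ]
px 267.5 93.0 wh [30 23] area 415 mm/px 1.07 world [ 0.5729 -0.048   0.046 ]
px 257.5 107.0 wh [10  3] area 20 mm/px 1.07 world [ 0.5561 -0.0446  0.046 ]
px 397.0 137.0 wh [15 15] area 158 mm/px 1.07 world [ 0.5905 -0.1909  0.046 ]
px 432.5 166.0 wh [14 15] area 149 mm/px 1.07 world [ 0.5801 -0.2418  0.046 ]
red ((581.7899169921875, -18.474853515625), (83.72359466552734, 113.50384521484375), 11.956979751586914)
blue ((602.0821533203125, -219.2457733154297), (114.10659790039062, 83.62251281738281), 78.47411346435547)
```

Emit:
jog_arm(
  rows=[
    [[0.06, 1, -0.26], [0.0037, -0.0075, 0.0007], 0.2],
    [[0.06, 1, -0.26], [0.0037, -0.0075, 0.0007], 0.2],
    [[0.06, 1, -0.26], [0.0037, -0.0075, 0.0007], 0.2],
    [[0.06, 1, -0.26], [0.0037, -0.0075, 0.0007], 0.2],
    [[0.06, 1, -0.26], [0.0037, -0.0075, 0.0007], 0.2],
  ],
)

```text
time: 4.45
ee_pos: [0.4977, 0.0232, 0.2115]
tool_rot: [-3.14, -0.132, 0.447]
contact_force: [-0.9, -0.1, -0.2]
finger_gap: 0.0557
gripper_force: 0.0
```

Emit:
jog_arm(
  rows=[
    [[0.06, 1, -0.26], [0.0037, -0.0075, 0.0007], 0.2],
    [[0.06, 1, -0.26], [0.0037, -0.0075, 0.0007], 0.2],
    [[0.06, 1, -0.26], [0.0037, -0.0075, 0.0007], 0.2],
    [[0.06, 1, -0.26], [0.0037, -0.0075, 0.0007], 0.2],
    [[0.06, 1, -0.26], [0.0037, -0.0075, 0.0007], 0.2],
  ],
)

```text
time: 5.08
ee_pos: [0.5039, 0.1233, 0.1855]
tool_rot: [-3.139, -0.264, 0.458]
contact_force: [0.2, 0.5, 0.1]
finger_gap: 0.0557
gripper_force: 0.0
```

Emit:
jog_arm(
  rows=[
    [[0.06, 1, -0.26], [0.0037, -0.0075, 0.0007], 0.2],
    [[0.06, 1, -0.26], [0.0037, -0.0075, 0.0007], 0.2],
    [[0.06, 1, -0.26], [0.0037, -0.0075, 0.0007], 0.2],
    [[0.06, 1, -0.26], [0.0037, -0.0075, 0.0007], 0.2],
    [[0.06, 1, -0.26], [0.0037, -0.0075, 0.0007], 0.2],
  ],
)

```text
time: 5.7
ee_pos: [0.5074, 0.1857, 0.1682]
tool_rot: [3.133, -0.337, 0.467]
contact_force: [-0.6, -0.3, 0.1]
finger_gap: 0.0558
gripper_force: 0.0
```

Emit:
jog_arm(
  rows=[
    [[0.06, 1, -0.26], [0.0037, -0.0075, 0.0007], 0.2],
    [[0.06, 1, -0.26], [0.0037, -0.0075, 0.0007], 0.2],
    [[0.06, 0.9, -0.26], [0.0037, -0.0075, 0.0007], 0.2],
    [[0, 0, 0], [0, 0, 0], 0.2],
  ],
)

```text
time: 6.2
ee_pos: [0.5205, 0.2471, 0.1735]
tool_rot: [3.135, -0.381, 0.477]
contact_force: [-0.4, 0.7, -0.1]
finger_gap: 0.0555
gripper_force: 0.0
```

```bash
python3 - <<'E'
from p import *
c=cam("wrist"); cv2.imwrite("pics/w3.png",c["image"]); np.savez("w3.npz",**{k:np.array(v) for k,v in c.items()})
go((.5606,.3072,.0367),pose(27.5,27,-1))
W=pts(c); h=cv2.cvtColor(c["image"],cv2.COLOR_BGR2HSV).astype(int)
for nm,m in(("red",((h[...,0]<8)|(h[...,0]>172))&(h[...,1]>120)),("blue",(h[...,0]>95)&(h[...,0]<128)&(h[...,1]>90))):
    P=W[m&(W[...,0]>.45)&(W[...,0]<.7)&(W[...,1]>.18)&(W[...,1]<.4)&(W[...,2]>.012)&(W[...,2]<.08)]
    if len(P)<5: print(nm,"none"); continue
    for _ in range(3):
        o=P.mean(0); d=np.linalg.svd(P-o,full_matrices=False)[2][0]; d*=-np.sign(d[2]); e=P-o; e=np.linalg.norm(e-np.outer(e@d,d),axis=1); P=P[e<.006]
    t=(P-o)@d; print(nm,o.round(4),d.round(3),"ends",(o+t.max()*d).round(4),(o+t.min()*d).round(4),len(P))
E
```

```text
t 6.25 pos [0.5202 0.246  0.1733] q [-0.48  0.43 -0.11  2.28  0.98  0.11 -2.63] gap 0.0562 F [0.5 0.2 0. ]
shift units [ 2.02  3.06 -6.83] turn units [ 0.0152 -0.025   0.002 ] minrows 1.0
red [0.5617 0.3052 0.0415] [ 0.842  0.439 -0.313] ends [0.6187 0.335  0.0203] [0.4864 0.266  0.0694] 713
blue [0.5987 0.2466 0.0404] [ 0.835  0.45  -0.316] ends [0.6418 0.2699 0.024 ] [0.562  0.2268 0.0543] 414
```

View pics/w3.png

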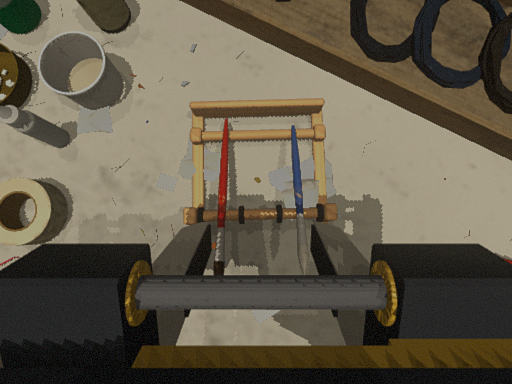

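The wrist view shows the red brush at (222,120–270) and the blue brush at (300,125–270) on the rest. The arm has hit its wrist limits here (q6 and q7), so I'll swing the wrist round to the branch that leans forward.

```bash
python3 - <<'E'
from p import *
go((.54,.29,.20),pose(-65,45,1))
print((R.from_matrix(pose(27.5,45,1))*R.from_matrix(pose(-65,45,1)).inv()).as_rotvec()/np.pi)
E
```

```text
t 6.25 pos [0.5202 0.246  0.1733] q [-0.48  0.43 -0.11  2.28  0.98  0.11 -2.63] gap 0.0562 F [0.5 0.2 0. ]
shift units [0.99 2.2  1.34] turn units [-0.3829  0.1333  0.4261] minrows 10.0
[-3.94905689e-17  0.00000000e+00  5.13888889e-01]
```

Emit:
jog_arm(
  rows=[
    [[0.1, 0.2, 0.3], [-0.032, 0.011, 0.0355], 0.2],
    [[0.1, 0.2, 0.2], [-0.032, 0.011, 0.0355], 0.2],
    [[0.1, 0.2, 0.2], [-0.032, 0.011, 0.0355], 0.2],
    [[0.1, 0.2, 0.2], [-0.032, 0.011, 0.0355], 0.2],
    [[0.1, 0.2, 0.2], [-0.032, 0.011, 0.0355], 0.2],
  ],
)

```text
time: 6.88
ee_pos: [0.5311, 0.2628, 0.1914]
tool_rot: [2.903, 0.07, 1.054]
contact_force: [0.3, 0.7, 0.1]
finger_gap: 0.0557
gripper_force: 0.0
```

Emit:
jog_arm(
  rows=[
    [[0.1, 0.2, 0.1], [-0.032, 0.011, 0.0355], 0.2],
    [[0.1, 0.2, 0.1], [-0.032, 0.011, 0.0355], 0.2],
    [[0.1, 0.2, 0], [-0.032, 0.011, 0.0355], 0.2],
    [[0.1, 0.2, 0], [-0.032, 0.011, 0.0355], 0.2],
    [[0.1, 0.2, 0], [-0.032, 0.011, 0.0355], 0.2],
  ],
)

```text
time: 7.5
ee_pos: [0.5412, 0.2833, 0.1952]
tool_rot: [2.964, 0.592, 1.646]
contact_force: [-0.2, -0.1, -0.1]
finger_gap: 0.0558
gripper_force: 0.0
```

```bash
python3 - <<'E'
from p import *
go((.54,.29,.20),pose(-65,45,1))
go((.56,.30,.18),pose(27.5,45,1))
E
```

```text
t 7.5 pos [0.5412 0.2833 0.1952] q [-0.45  0.71 -0.64  1.82  0.9   1.35 -1.42] gap 0.0558 F [-0.2 -0.1 -0.1]
shift units [-0.06  0.33  0.24] turn units [-0.0706  0.0267  0.0784] minrows 2.0
t 7.5 pos [0.5412 0.2833 0.1952] q [-0.45  0.71 -0.64  1.82  0.9   1.35 -1.42] gap 0.0558 F [-0.2 -0.1 -0.1]
shift units [ 0.94  0.83 -0.76] turn units [-0.0788 -0.0376  0.5896] minrows 11.0
```

Emit:
jog_arm(
  rows=[
    [[0.08, 0.07, -0.06], [-0.0066, -0.003, 0.049], 0.2],
    [[0.08, 0.07, -0.06], [-0.0066, -0.003, 0.049], 0.2],
    [[0.08, 0.07, -0.06], [-0.0066, -0.003, 0.049], 0.2],
    [[0.08, 0.07, -0.06], [-0.0066, -0.003, 0.049], 0.2],
    [[0.08, 0.07, -0.06], [-0.0066, -0.003, 0.049], 0.2],
  ],
)

```text
time: 8.12
ee_pos: [0.5487, 0.2906, 0.1892]
tool_rot: [2.969, 0.7, 2.422]
contact_force: [0.1, -0.3, 0.4]
finger_gap: 0.0557
gripper_force: 0.0
```

Emit:
jog_arm(
  rows=[
    [[0.08, 0.07, -0.06], [-0.0066, -0.003, 0.049], 0.2],
    [[0.08, 0.07, -0.06], [-0.0066, -0.003, 0.049], 0.2],
    [[0.08, 0.07, -0.06], [-0.0066, -0.003, 0.049], 0.2],
    [[0.08, 0.07, -0.06], [-0.0066, -0.003, 0.049], 0.2],
    [[0.08, 0.07, -0.06], [-0.0066, -0.003, 0.049], 0.2],
  ],
)

```text
time: 8.75
ee_pos: [0.5564, 0.2975, 0.1832]
tool_rot: [3.082, 0.773, -3.015]
contact_force: [0.1, 0.2, -0.1]
finger_gap: 0.0559
gripper_force: 0.0
```

```bash
python3 - <<'E'
from p import *
go((.56,.30,.18),pose(27.5,45,1))
Rg=pose(27.5,30,1); g=np.array([.561,.306,.037]); go(g-.07*Rg[:,2],Rg)
E
```

```text
t 8.75 pos [0.5564 0.2975 0.1832] q [-0.26  0.61 -0.73  2.37  2.08  0.89 -1.  ] gap 0.0559 F [ 0.1  0.2 -0.1]
shift units [ 0.18  0.13 -0.16] turn units [-0.0118 -0.0079  0.099 ] minrows 2.0
t 8.75 pos [0.5564 0.2975 0.1832] q [-0.26  0.61 -0.73  2.37  2.08  0.89 -1.  ] gap 0.0559 F [ 0.1  0.2 -0.1]
shift units [-1.32 -0.38 -4.28] turn units [-0.0384  0.0714  0.1002] minrows 3.0
```

Emit:
jog_arm(
  rows=[
    [[-0.26, -0.08, -0.86], [-0.0077, 0.0143, 0.02], 0.2],
    [[-0.26, -0.08, -0.86], [-0.0077, 0.0143, 0.02], 0.2],
    [[-0.26, -0.08, -0.86], [-0.0077, 0.0143, 0.02], 0.2],
    [[-0.26, -0.08, -0.86], [-0.0077, 0.0143, 0.02], 0.2],
    [[-0.26, -0.08, -0.84], [-0.0077, 0.0143, 0.02], 0.2],
  ],
)

```text
time: 9.38
ee_pos: [0.5306, 0.289, 0.097]
tool_rot: [-3.142, 0.521, -2.667]
contact_force: [-0.6, 0.1, -0.2]
finger_gap: 0.0562
gripper_force: 0.0
```

```bash
python3 - <<'E'
from p import *
go((.561,.3055,.037),pose(27.5,30,1))
E
```

```text
t 9.38 pos [0.5306 0.289  0.097 ] q [-0.18  0.69 -0.66  2.34  2.17  0.58 -0.68] gap 0.0562 F [-0.6  0.1 -0.2]
shift units [ 1.52  0.82 -3.  ] turn units [ 0.0003 -0.0006  0.0016] minrows 1.0
```

Emit:
jog_arm(
  rows=[
    [[0.3, 0.165, -0.6], [0, 0, 0.0003], 0.2],
    [[0.3, 0.165, -0.6], [0, 0, 0.0003], 0.2],
    [[0.3, 0.165, -0.6], [0, 0, 0.0003], 0.2],
    [[0.3, 0.165, -0.6], [0, 0, 0.0003], 0.2],
    [[0.32, 0.16, -0.6], [0, 0, 0.0003], 0.2],
  ],
)

```text
time: 10.0
ee_pos: [0.5612, 0.3077, 0.0367]
tool_rot: [3.141, 0.523, -2.662]
contact_force: [0.2, -0.4, 0.8]
finger_gap: 0.0558
gripper_force: 0.0
```

Emit:
jog_arm(
  rows=[
    [[0, 0, 0], [0, 0, 0], -1],
    [[0, 0, 0], [0, 0, 0], -1],
    [[0, 0, 0], [0, 0, 0], -1],
    [[0, 0, 0], [0, 0, 0], -1],
    [[0, 0, 0], [0, 0, 0], -1],
  ],
  newtons=25,
)

```text
time: 10.62
ee_pos: [0.5609, 0.3073, 0.038]
tool_rot: [3.141, 0.524, -2.663]
contact_force: [-0.8, -0.6, 0.4]
finger_gap: 0.0098
gripper_force: 0.0
```

```bash
python3 - <<'E'
from p import *
s=ctrl.get_state(); print(s["gripper_force"])
go((.561,.3055,.037),pose(27.5,30,1))
E
```

```text
0.0
t 10.62 pos [0.5609 0.3073 0.038 ] q [-0.18  0.83 -0.65  2.28  2.26  0.65 -0.7 ] gap 0.0098 F [-0.8 -0.6  0.4]
shift units [ 0.   -0.09 -0.05] turn units [-0.0002  0.      0.0002] minrows 1.0
```

Let it finish closing, then lift.

Emit:
jog_arm(
  rows=[
    [[0, 0, 0], [0, 0, 0], -1],
    [[0, 0, 0], [0, 0, 0], -1],
  ],
)

```text
time: 10.88
ee_pos: [0.561, 0.3073, 0.0378]
tool_rot: [3.141, 0.524, -2.663]
contact_force: [-0.1, 0.4, 2.4]
finger_gap: 0.0076
gripper_force: 25.0
```

Emit:
jog_arm(
  rows=[
    [[0, 0, 0.5], [0, 0, 0], -1],
    [[0, 0, 1], [0, 0, 0], -1],
    [[0, 0, 1], [0, 0, 0], -1],
    [[0, 0, 1], [0, 0, 0], -1],
    [[0, 0, 1], [0, 0, 0], -1],
  ],
)

```text
time: 11.5
ee_pos: [0.5607, 0.3074, 0.1289]
tool_rot: [3.14, 0.524, -2.663]
contact_force: [-0.2, -0.1, 0.7]
finger_gap: 0.0073
gripper_force: 25.0
```

```bash
python3 - <<'E'
from p import *
for a in(70,60,50,40): 
    print(a)
    r=(R.from_matrix(pose(-60,42,-1))*R.from_euler("xyz",ctrl.get_state()["tool_rot"]).inv()).as_rotvec()
go((.50,.20,.22),pose(-60,42,-1)); go((.53,.27,.25),pose(-20,45,1))
print((R.from_matrix(pose(-60,42,-1))*R.from_matrix(pose(-20,45,1)).inv()).as_rotvec()/np.pi)
E
```

```text
70
60
50
40
t 11.5 pos [0.5607 0.3074 0.1289] q [-0.23  0.62 -0.57  2.25  2.04  0.44 -0.55] gap 0.0073 F [-0.2 -0.1  0.7]
shift units [-3.04 -5.37  4.55] turn units [-0.4237  0.1233  0.4389] minrows 11.0
t 11.5 pos [0.5607 0.3074 0.1289] q [-0.23  0.62 -0.57  2.25  2.04  0.44 -0.55] gap 0.0073 F [-0.2 -0.1  0.7]
shift units [-1.54 -1.87  6.05] turn units [ 0.0052 -0.0855 -0.2622] minrows 5.0
[-0.45744909  0.38384536  0.5913228 ]
```

Emit:
jog_arm(
  rows=[
    [[-0.1, -0.3, 0.9], [-0.0353, 0.0103, 0.0366], -1],
    [[-0.1, -0.3, 0.9], [-0.0353, 0.0103, 0.0366], -1],
    [[-0.1, -0.3, 0.9], [-0.0353, 0.0103, 0.0366], -1],
    [[-0.1, -0.3, 0.9], [-0.0353, 0.0103, 0.0366], -1],
    [[-0.1, -0.3, 0.9], [-0.0353, 0.0103, 0.0366], -1],
  ],
)

```text
time: 12.12
ee_pos: [0.5577, 0.2759, 0.1687]
tool_rot: [-2.892, 0.231, -2.263]
contact_force: [-0.0, 0.2, -0.2]
finger_gap: 0.0076
gripper_force: 25.0
```

```bash
python3 - <<'E'
from p import *
go((.50,.20,.22),pose(-60,42,-1))
E
```

```text
t 12.12 pos [0.5577 0.2759 0.1687] q [-0.38  0.51 -0.38  2.12  1.    0.46  0.84] gap 0.0076 F [-0.   0.2 -0.2]
shift units [-2.88 -3.8   2.56] turn units [-0.3131  0.111   0.333 ] minrows 8.0
```

Emit:
jog_arm(
  rows=[
    [[-0.3, -0.4, 0.4], [-0.035, 0.0123, 0.037], -1],
    [[-0.3, -0.4, 0.4], [-0.035, 0.0123, 0.037], -1],
    [[-0.3, -0.4, 0.4], [-0.035, 0.0123, 0.037], -1],
    [[-0.3, -0.4, 0.4], [-0.035, 0.0123, 0.037], -1],
    [[-0.3, -0.4, 0.4], [-0.035, 0.0123, 0.037], -1],
  ],
)

```text
time: 12.75
ee_pos: [0.5283, 0.2356, 0.2088]
tool_rot: [-2.859, -0.342, -1.667]
contact_force: [0.7, 0.3, 0.1]
finger_gap: 0.0074
gripper_force: 25.0
```

Emit:
jog_arm(
  rows=[
    [[-0.3, -0.4, 0.3], [-0.035, 0.0123, 0.037], -1],
    [[-0.3, -0.4, 0.3], [-0.035, 0.0123, 0.037], -1],
    [[-0.3, -0.4, 0.3], [-0.035, 0.0123, 0.037], -1],
    [[-0.3, -0.4, 0.3], [-0.035, 0.0123, 0.037], -1],
  ],
)

```text
time: 13.25
ee_pos: [0.5042, 0.2038, 0.2325]
tool_rot: [-3.14, -0.738, -1.046]
contact_force: [0.5, 0.2, 0.4]
finger_gap: 0.0075
gripper_force: 25.0
```

```bash
python3 - <<'E'
from p import *
go((.559,.004,.15),pose(-60,42,-1))
E
```

```text
t 13.25 pos [0.5042 0.2038 0.2325] q [-0.48  0.58 -0.59  2.04  0.98  1.3   1.99] gap 0.0075 F [0.5 0.2 0.4]
shift units [ 2.74 -9.99 -4.13] turn units [ 0.0012  0.0012 -0.001 ] minrows 1.0
```

Emit:
jog_arm(
  rows=[
    [[0.27, -0.95, -0.2], [0, 0, 0], -1],
    [[0.27, -0.95, -0.2], [0, 0, 0], -1],
    [[0.27, -0.95, -0.2], [0, 0, 0], -1],
    [[0.27, -0.95, -0.2], [0, 0, 0], -1],
    [[0.27, -0.95, -0.2], [0, 0, 0], -1],
  ],
)

```text
time: 13.88
ee_pos: [0.5319, 0.1068, 0.2117]
tool_rot: [-3.136, -0.737, -1.053]
contact_force: [-0.0, -0.5, -0.6]
finger_gap: 0.0075
gripper_force: 25.0
```

Emit:
jog_arm(
  rows=[
    [[0.27, -0.95, -0.4], [0, 0, 0], -1],
    [[0.27, -0.95, -0.4], [0, 0, 0], -1],
    [[0.27, -0.95, -0.4], [0, 0, 0], -1],
    [[0.27, -0.95, -0.4], [0, 0, 0], -1],
    [[0.27, -0.95, -0.4], [0, 0, 0], -1],
  ],
)

```text
time: 14.5
ee_pos: [0.5587, 0.0125, 0.1711]
tool_rot: [-3.137, -0.737, -1.051]
contact_force: [-0.3, 0.1, 0.2]
finger_gap: 0.0072
gripper_force: 25.0
```

```bash
cat > br.py <<'E'
from p import *
def axis(n,col,tcp,save=None):
    c=cam(n); W=pts(c); h=cv2.cvtColor(c["image"],cv2.COLOR_BGR2HSV).astype(int)
    m=((h[...,0]<8)|(h[...,0]>172))&(h[...,1]>110) if col=="red" else (h[...,0]>95)&(h[...,0]<128)&(h[...,1]>80)
    P=W[m&(np.linalg.norm(W[...,:2]-tcp[:2],axis=-1)<.035)&(W[...,2]>.052)]
    if save:
        u,v=np.nonzero(m&(np.linalg.norm(W[...,:2]-tcp[:2],axis=-1)<.035)&(W[...,2]>.052))
        if len(u): a,b=int(np.median(u)),int(np.median(v)); cv2.imwrite(save,cv2.resize(c["image"][max(a-60,0):a+60,max(b-80,0):b+80],(640,480)))
    if len(P)<6: print(n,len(P)); return
    o=np.median(P,0); d=np.linalg.svd(P-P.mean(0),full_matrices=False)[2][0]; d*=-np.sign(d[2])
    v=c["world_from_camera"][:3,3]-o; v[2]=0; v/=np.linalg.norm(v)
    print(n,"n",len(P),"centre axis pt",(o-.003*v).round(4),"dir",d.round(3),"z",P[:,2].min().round(4),P[:,2].max().round(4),"tcp",tcp.round(4))
E
python3 - <<'E'
from br import *
t=np.array(ctrl.get_state()["ee_pos"])
axis("scene","red",t,"pics/s4.png"); axis("top","red",t)
go((.559,.004,.074),pose(-60,42,-1))
E
```

```text
scene n 9 centre axis pt [ 0.5877 -0.0089  0.0725] dir [-0.065  0.045 -0.997] z 0.0541 0.0781 tcp [0.5587 0.0125 0.1711]
top 2
t 14.6 pos [0.5581 0.0107 0.1709] q [-0.2   0.61 -0.47  2.23  1.3   1.06  1.96] gap 0.0075 F [-0.2 -0.8  0. ]
shift units [ 0.05 -0.34 -4.84] turn units [0.0011 0.001  0.0012] minrows 1.0
```

View pics/s4.png

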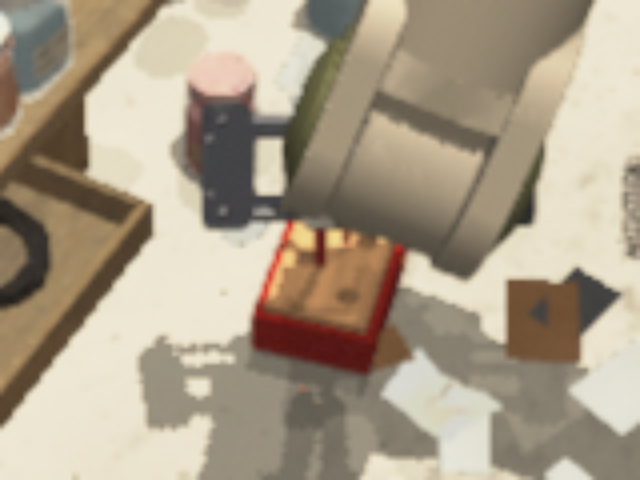

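The scene view shows the free hole of the red block at about (347,297), but the gripper hides the held brush, so I'll use the wrist camera.

```bash
python3 - <<'E'
from br import *
c=cam("wrist"); cv2.imwrite("pics/w4.png",c["image"]); np.savez("w4.npz",**{k:np.array(v) for k,v in c.items()})
print(c["world_from_camera"].round(3)); t=np.array(ctrl.get_state()["ee_pos"]); print(t)
W=pts(c); h=cv2.cvtColor(c["image"],cv2.COLOR_BGR2HSV).astype(int)
m=((h[...,0]<8)|(h[...,0]>172))&(h[...,1]>110)&(np.linalg.norm(W[...,:2]-t[:2],axis=-1)<.04)&(W[...,2]>.06)
P=W[m]; print(len(P))
for lo in np.arange(.06,.28,.01):
    q=P[(P[:,2]>=lo)&(P[:,2]<lo+.01)]
    if len(q)>3: print(np.median(q,0).round(4),len(q))
E
```

```text
[[-0.868  0.439 -0.231  0.536]
 [-0.497 -0.769  0.402  0.05 ]
 [-0.001  0.464  0.886  0.327]
 [ 0.     0.     0.     1.   ]]
[0.55816807 0.01235847 0.1712495 ]
813
[ 0.5895 -0.0121  0.1272] 6
[0.5581 0.0113 0.1352] 18
[0.5578 0.0117 0.146 ] 35
[0.5577 0.0119 0.156 ] 50
[0.5578 0.0119 0.1649] 64
[0.5574 0.012  0.1754] 74
[0.5577 0.0121 0.1848] 91
[0.5575 0.012  0.1946] 107
[0.5577 0.0118 0.2056] 127
[0.5579 0.0117 0.215 ] 151
[0.5578 0.0114 0.2221] 68
[0.5397 0.0328 0.248 ] 13
[0.5305 0.0365 0.2581] 7
```

View pics/w4.png

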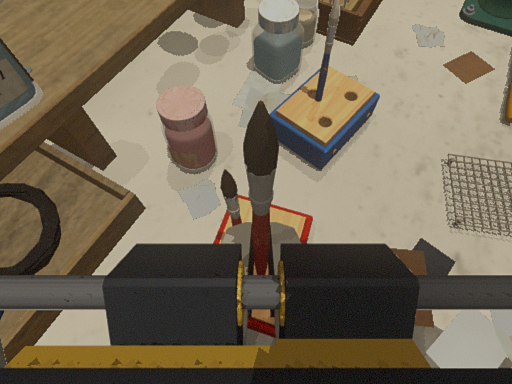

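The wrist view shows the red brush upright in the fingers, bristles at (262,140), above the red block. The depth readings put its axis within 0.5 mm of vertical over 80 mm.

Emit:
jog_arm(
  rows=[
    [[0, -0.3, -0.7], [0, 0, 0], -1],
    [[0, 0, -0.7], [0, 0, 0], -1],
    [[0, 0, -0.7], [0, 0, 0], -1],
    [[0, 0, -0.4], [0, 0, 0], -1],
    [[0, 0, 0], [0, 0, 0], -1],
  ],
)

```text
time: 15.28
ee_pos: [0.5582, 0.0078, 0.1209]
tool_rot: [-3.139, -0.737, -1.049]
contact_force: [0.4, -0.8, 0.2]
finger_gap: 0.0074
gripper_force: 25.0
```

Emit:
jog_arm(
  rows=[
    [[0, 0, -0.2], [0, 0, 0], -1],
    [[0, 0, -0.2], [0, 0, 0], -1],
    [[0, 0, -0.2], [0, 0, 0], -1],
    [[0, 0, 0], [0, 0, 0], -1],
  ],
)

```text
time: 15.78
ee_pos: [0.5584, 0.0075, 0.1096]
tool_rot: [-3.137, -0.737, -1.051]
contact_force: [-0.4, -0.7, -0.7]
finger_gap: 0.0072
gripper_force: 25.0
```

```bash
cat > w.py <<'E'
from br import *
def wr(col):
    c=cam("wrist"); s=ctrl.get_state(); t=np.array(s["ee_pos"]); W=pts(c); h=cv2.cvtColor(c["image"],cv2.COLOR_BGR2HSV).astype(int)
    m=((h[...,0]<8)|(h[...,0]>172))&(h[...,1]>110) if col=="red" else (h[...,0]>95)&(h[...,0]<128)&(h[...,1]>80)
    P=W[m&(np.linalg.norm(W[...,:2]-t[:2],axis=-1)<.012)&(W[...,2]>.055)]
    print("tcp",t.round(4),"F",np.round(s["contact_force"],1))
    for lo in np.arange(.05,.28,.02):
        q=P[(P[:,2]>=lo)&(P[:,2]<lo+.02)]
        if len(q)>5: print(np.median(q,0).round(4),len(q))
    return c
E
python3 -c "
from w import *
wr('red')"
```

```text
tcp [0.5584 0.0076 0.1097] F [ 0.3  0.  -1.2]
[0.5582 0.0084 0.082 ] 67
[0.5579 0.0087 0.1013] 121
[0.5578 0.009  0.1212] 187
[0.5579 0.0086 0.1412] 221
[0.5581 0.0083 0.1562] 192
```

Emit:
jog_arm(
  rows=[
    [[0, -0.05, -0.25], [0, 0, 0], -1],
    [[0, 0, -0.25], [0, 0, 0], -1],
    [[0, 0, -0.25], [0, 0, 0], -1],
    [[0, 0, 0], [0, 0, 0], -1],
  ],
)

```text
time: 16.32
ee_pos: [0.5583, 0.0067, 0.0943]
tool_rot: [-3.138, -0.737, -1.05]
contact_force: [-0.1, 0.0, -0.9]
finger_gap: 0.0072
gripper_force: 25.0
```

Emit:
jog_arm(
  rows=[
    [[0, 0, -0.25], [0, 0, 0], -1],
    [[0, 0, -0.25], [0, 0, 0], -1],
    [[0, 0, -0.25], [0, 0, 0], -1],
    [[0, 0, -0.15], [0, 0, 0], -1],
    [[0, 0, 0], [0, 0, 0], -1],
  ],
)

```text
time: 16.95
ee_pos: [0.5592, 0.0058, 0.0785]
tool_rot: [-3.135, -0.742, -1.052]
contact_force: [-2.3, 0.6, 15.2]
finger_gap: 0.0071
gripper_force: 25.0
```

```bash
python3 -c "
from w import *
wr('red')"
```

```text
tcp [0.5592 0.0058 0.0785] F [-2.9  1.4 15.5]
[0.5585 0.0071 0.0632] 88
[0.5586 0.007  0.0814] 166
[0.5589 0.0068 0.0995] 220
[0.5592 0.0061 0.1211] 287
[0.5592 0.0057 0.131 ] 40
```

Emit:
jog_arm(
  rows=[
    [[0, 0, 0.1], [0, 0, 0], -0.4],
    [[0, 0, 0], [0, 0, 0], -0.4],
    [[0, 0, 0], [0, 0, 0], -0.4],
  ],
)

```text
time: 17.38
ee_pos: [0.5584, 0.0067, 0.0786]
tool_rot: [-3.137, -0.737, -1.051]
contact_force: [-0.1, 0.7, -0.3]
finger_gap: 0.0273
gripper_force: 0.0
```

```bash
python3 -c "
from w import *
c=wr('red'); print(ctrl.get_state()['finger_gap'])
W=pts(c); t=ctrl.get_state()['ee_pos']; m=(np.linalg.norm(W[...,:2]-t[:2],axis=-1)<.04)&(W[...,2]<.25); print('top',np.sort(W[m][:,2])[-30:].round(3))"
```

```text
tcp [0.5584 0.0066 0.0786] F [-0.6  0.1  1. ]
[0.5587 0.0074 0.0638] 86
[0.5586 0.0073 0.0809] 144
[0.5585 0.0071 0.0996] 184
[0.559  0.0065 0.121 ] 279
[0.5596 0.0064 0.1313] 42
0.027425375782154635
top [0.185 0.185 0.185 0.186 0.186 0.186 0.186 0.186 0.186 0.186 0.186 0.186
 0.186 0.186 0.186 0.186 0.186 0.186 0.186 0.186 0.186 0.186 0.186 0.186
 0.186 0.186 0.186 0.186 0.187 0.187]
```

Emit:
jog_arm(
  rows=[
    [[-0.34, 0.58, 0.74], [0, 0, 0], -0.4],
    [[-0.34, 0.58, 0.74], [0, 0, 0], -0.4],
    [[-0.34, 0.58, 0.74], [0, 0, 0], -0.4],
    [[-0.34, 0.58, 0.74], [0, 0, 0], 0],
    [[-0.34, 0.58, 0.74], [0, 0, 0], 0.2],
  ],
)

```text
time: 18.05
ee_pos: [0.5241, 0.065, 0.1532]
tool_rot: [-3.137, -0.737, -1.051]
contact_force: [-0.2, 0.8, -0.5]
finger_gap: 0.0437
gripper_force: 0.0
```

Emit:
jog_arm(
  rows=[
    [[-0.3, 0.8, 0.6], [0, 0, 0], 0.2],
    [[-0.3, 0.9, 0.5], [0, 0, 0], 0.2],
    [[0, 0.9, 0.5], [0, 0, 0], 0.2],
    [[0, 0.9, 0.3], [0, 0, 0], 0.2],
    [[0, 0.9, 0], [0, 0, 0], 0.2],
  ],
)

```text
time: 18.68
ee_pos: [0.5128, 0.1538, 0.1911]
tool_rot: [-3.136, -0.737, -1.052]
contact_force: [1.1, -0.2, 0.4]
finger_gap: 0.0557
gripper_force: 0.0
```

```bash
python3 - <<'E'
from br import *
hole=np.array([.5595,.004,0])
axis("scene","red",hole,"pics/s5.png"); axis("top","red",hole)
go((.57,.245,.20),pose(27.5,35,1))
E
```

```text
scene 0
top n 12 centre axis pt [ 0.5887 -0.0101  0.1072] dir [-0.848  0.466 -0.253] z 0.0788 0.1273 tcp [0.5595 0.004  0.    ]
t 18.77 pos [0.5127 0.1552 0.1904] q [-0.42  0.62 -0.56  2.13  1.08  1.21  1.92] gap 0.0558 F [ 0.3 -0.5 -0. ]
shift units [2.87 4.49 0.48] turn units [ 0.4531 -0.1305 -0.4266] minrows 11.0
```

Emit:
jog_arm(
  rows=[
    [[0.1, 0.3, 0.5], [0.038, -0.011, -0.0356], 0.2],
    [[0.1, 0.3, 0.5], [0.038, -0.011, -0.0356], 0.2],
    [[0.1, 0.3, 0.3], [0.038, -0.011, -0.0356], 0.2],
    [[0.1, 0.3, 0.2], [0.038, -0.011, -0.0356], 0.2],
    [[0.2, 0.3, 0], [0.038, -0.011, -0.0356], 0.2],
  ],
)

```text
time: 19.4
ee_pos: [0.5247, 0.1821, 0.2208]
tool_rot: [-2.846, -0.176, -1.768]
contact_force: [-0.4, 0.1, -0.9]
finger_gap: 0.0555
gripper_force: 0.0
```

Emit:
jog_arm(
  rows=[
    [[0.2, 0.3, 0], [0.038, -0.011, -0.0356], 0.2],
    [[0.2, 0.4, 0], [0.038, -0.011, -0.0356], 0.2],
    [[0.3, 0.4, 0], [0.038, -0.011, -0.0356], 0.2],
    [[0.3, 0.4, 0], [0.038, -0.011, -0.0356], 0.2],
    [[0.3, 0.4, 0], [0.038, -0.011, -0.0356], 0.2],
  ],
)

```text
time: 20.02
ee_pos: [0.5506, 0.2192, 0.2203]
tool_rot: [-2.973, 0.421, -2.361]
contact_force: [1.6, 0.4, -0.7]
finger_gap: 0.0558
gripper_force: 0.0
```

```bash
python3 - <<'E'
from br import *
hole=np.array([.5595,.004,0])
axis("scene","red",hole,"pics/s5.png"); axis("top","red",hole)
go((.57,.245,.20),pose(27.5,35,1))
E
```

```text
scene n 15 centre axis pt [0.5587 0.0068 0.0666] dir [ 0.003  0.027 -1.   ] z 0.0526 0.0776 tcp [0.5595 0.004  0.    ]
top n 14 centre axis pt [ 0.5885 -0.0101  0.1066] dir [-0.679  0.39  -0.622] z 0.0687 0.1259 tcp [0.5595 0.004  0.    ]
t 20.12 pos [0.5497 0.2186 0.2198] q [-0.28  0.37 -0.29  2.24  1.06  0.19  0.78] gap 0.0558 F [0.1 0.8 1.1]
shift units [ 1.02  1.32 -0.99] turn units [ 0.0747 -0.0215 -0.0691] minrows 2.0
```

Emit:
jog_arm(
  rows=[
    [[0.1, 0.1, 0], [0.025, -0.007, -0.023], 0.2],
    [[0.1, 0.1, 0], [0.025, -0.007, -0.023], 0.2],
    [[0.1, 0.1, 0], [0.025, -0.007, -0.023], 0.2],
    [[0.1, 0.1, 0], [0, 0, 0], 0.2],
  ],
)

```text
time: 20.62
ee_pos: [0.559, 0.2203, 0.2196]
tool_rot: [-3.022, 0.518, -2.492]
contact_force: [-0.6, 0.1, -1.3]
finger_gap: 0.0555
gripper_force: 0.0
```

```bash
python3 - <<'E'
from br import *
Rg=pose(27.5,30,1); g=np.array([.5865,.242,.040]); go(g-.07*Rg[:,2],Rg)
E
```

```text
t 20.62 pos [0.559  0.2203 0.2196] q [-0.21  0.38 -0.37  2.28  1.74  0.19 -0.03] gap 0.0555 F [-0.6  0.1 -1.3]
shift units [-0.18  0.28 -5.95] turn units [ 0.0289  0.0162 -0.035 ] minrows 1.0
```

Emit:
jog_arm(
  rows=[
    [[-0.03, 0.05, -0.9], [0.005, 0.0027, -0.006], 0.2],
    [[-0.03, 0.05, -0.9], [0.005, 0.0027, -0.006], 0.2],
    [[-0.03, 0.05, -0.9], [0.005, 0.0027, -0.006], 0.2],
    [[-0.03, 0.05, -0.9], [0.005, 0.0027, -0.006], 0.2],
    [[-0.03, 0.05, -0.9], [0.005, 0.0027, -0.006], 0.2],
  ],
)

```text
time: 21.25
ee_pos: [0.5563, 0.2254, 0.1292]
tool_rot: [-3.123, 0.524, -2.637]
contact_force: [-0.1, -0.5, 0.0]
finger_gap: 0.0558
gripper_force: 0.0
```

```bash
python3 - <<'E'
from br import *
Rg=pose(27.5,30,1); g=np.array([.5865,.242,.040]); go(g-.07*Rg[:,2],Rg)
E
```

```text
t 21.25 pos [0.5563 0.2254 0.1292] q [ 0.    0.63 -0.7   2.33  2.14  0.47 -0.49] gap 0.0558 F [-0.1 -0.5  0. ]
shift units [-0.04  0.02 -1.43] turn units [ 0.0045  0.0026 -0.0049] minrows 1.0
```

Emit:
jog_arm(
  rows=[
    [[-0.02, 0.01, -0.7], [0.0023, 0.0013, -0.0025], 0.2],
    [[-0.02, 0.01, -0.73], [0.0022, 0.0013, -0.0024], 0.2],
    [[0.31, 0.16, -0.6], [0, 0, 0], 0.2],
    [[0.31, 0.16, -0.6], [0, 0, 0], 0.2],
    [[0.31, 0.16, -0.6], [0, 0, 0], 0.2],
  ],
)

```text
time: 21.88
ee_pos: [0.5743, 0.2362, 0.0646]
tool_rot: [3.138, 0.525, -2.666]
contact_force: [-0.2, 0.2, 0.1]
finger_gap: 0.056
gripper_force: 0.0
```

Emit:
jog_arm(
  rows=[
    [[0.31, 0.16, -0.6], [0, 0, 0], 0.2],
    [[0.31, 0.16, -0.6], [0, 0, 0], 0.2],
    [[0, 0, 0], [0, 0, 0], -1],
    [[0, 0, 0], [0, 0, 0], -1],
    [[0, 0, 0], [0, 0, 0], -1],
  ],
  newtons=25,
)

```text
time: 22.5
ee_pos: [0.5858, 0.2424, 0.0418]
tool_rot: [3.136, 0.526, -2.667]
contact_force: [0.8, -0.4, 0.4]
finger_gap: 0.03
gripper_force: 0.0
```

Emit:
jog_arm(
  rows=[
    [[0, 0, 0], [0, 0, 0], -1],
    [[0, 0, 0], [0, 0, 0], -1],
    [[0, 0, 0], [0, 0, 0], -1],
    [[0, 0, 0], [0, 0, 0], -1],
  ],
)

```text
time: 23.0
ee_pos: [0.5859, 0.2424, 0.0415]
tool_rot: [3.136, 0.526, -2.667]
contact_force: [-0.8, -0.6, 2.5]
finger_gap: 0.0075
gripper_force: 25.0
```

```bash
python3 - <<'E'
from br import *
go([.5865,.242,.040],pose(27.5,30,1))
E
```

```text
t 23.0 pos [0.5859 0.2424 0.0415] q [ 0.01  0.85 -0.72  2.29  2.29  0.63 -0.58] gap 0.0075 F [-0.8 -0.6  2.5]
shift units [ 0.03 -0.02 -0.08] turn units [-0.0017 -0.0001  0.0009] minrows 1.0
```

Emit:
jog_arm(
  rows=[
    [[0, 0, 0.5], [0, 0, 0], -1],
    [[0, 0, 1], [0, 0, 0], -1],
    [[0, 0, 1], [0, 0, 0], -1],
    [[0, 0, 1], [0, 0, 0], -1],
    [[0, 0, 1], [0, 0, 0], -1],
  ],
)

```text
time: 23.62
ee_pos: [0.5856, 0.2426, 0.1326]
tool_rot: [3.135, 0.526, -2.667]
contact_force: [-0.1, 0.6, -0.1]
finger_gap: 0.0075
gripper_force: 25.0
```

```bash
python3 - <<'E'
from br import *
go([.50,.18,.29],pose(-50,42,-1))
E
```

```text
t 23.62 pos [0.5856 0.2426 0.1326] q [-0.03  0.63 -0.64  2.26  2.08  0.41 -0.45] gap 0.0075 F [-0.1  0.6 -0.1]
shift units [-4.28 -3.13  7.87] turn units [-0.444   0.0872  0.4857] minrows 12.0
```

Emit:
jog_arm(
  rows=[
    [[-0.2, -0.1, 0.8], [-0.034, 0.0067, 0.0374], -1],
    [[-0.2, -0.1, 0.8], [-0.034, 0.0067, 0.0374], -1],
    [[-0.2, -0.1, 0.8], [-0.034, 0.0067, 0.0374], -1],
    [[-0.2, -0.1, 0.8], [-0.034, 0.0067, 0.0374], -1],
    [[-0.2, -0.1, 0.8], [-0.034, 0.0067, 0.0374], -1],
  ],
)

```text
time: 24.25
ee_pos: [0.5755, 0.2264, 0.1746]
tool_rot: [-2.888, 0.247, -2.219]
contact_force: [1.2, -0.4, -0.5]
finger_gap: 0.0073
gripper_force: 25.0
```

Emit:
jog_arm(
  rows=[
    [[-0.3, -0.2, 0.6], [-0.034, 0.0067, 0.0374], -1],
    [[-0.3, -0.2, 0.6], [-0.034, 0.0067, 0.0374], -1],
    [[-0.3, -0.2, 0.6], [-0.034, 0.0067, 0.0374], -1],
    [[-0.3, -0.2, 0.6], [-0.034, 0.0067, 0.0374], -1],
  ],
)

```text
time: 24.75
ee_pos: [0.552, 0.2101, 0.2228]
tool_rot: [-2.797, -0.175, -1.738]
contact_force: [0.5, -0.0, -0.9]
finger_gap: 0.0071
gripper_force: 25.0
```

```bash
python3 - <<'E'
from br import *
go([.50,.18,.29],pose(-50,42,-1))
E
```

```text
t 24.75 pos [0.552  0.2101 0.2228] q [-0.24  0.48 -0.58  2.05  0.92  0.84  1.56] gap 0.0071 F [ 0.5 -0.  -0.9]
shift units [-2.6  -1.51  3.36] turn units [-0.1999  0.0513  0.2172] minrows 6.0
```

Emit:
jog_arm(
  rows=[
    [[-0.4, -0.2, 0.7], [-0.034, 0.0086, 0.0365], -1],
    [[-0.4, -0.2, 0.7], [-0.034, 0.0086, 0.0365], -1],
    [[-0.4, -0.2, 0.7], [-0.034, 0.0086, 0.0365], -1],
    [[-0.4, -0.2, 0.7], [-0.034, 0.0086, 0.0365], -1],
    [[-0.4, -0.2, 0.7], [-0.034, 0.0086, 0.0365], -1],
  ],
)

```text
time: 25.38
ee_pos: [0.5117, 0.1904, 0.2926]
tool_rot: [-3.04, -0.672, -1.046]
contact_force: [0.5, 0.5, -1.1]
finger_gap: 0.0074
gripper_force: 25.0
```

Emit:
jog_arm(
  rows=[
    [[-0.2, -0.5, 0.4], [-0.032, 0.008, 0.034], -1],
    [[0, -0.8, 0.2], [0, 0, 0], -1],
  ],
)

```text
time: 25.62
ee_pos: [0.5075, 0.1649, 0.3037]
tool_rot: [-3.14, -0.738, -0.876]
contact_force: [0.4, 0.3, -0.2]
finger_gap: 0.0075
gripper_force: 25.0
```

```bash
python3 - <<'E'
from br import *
go([.578,-.22,.29],pose(-50,42,-1))
E
```

```text
t 25.62 pos [0.5075 0.1649 0.3037] q [-0.35  0.42 -0.67  2.11  1.02  1.26  2.21] gap 0.0075 F [ 0.4  0.3 -0.2]
shift units [  3.53 -19.25  -0.69] turn units [0.0008 0.0013 0.0007] minrows 1.0
```

Emit:
jog_arm(
  rows=[
    [[0.15, -0.98, 0], [0, 0, 0], -1],
    [[0.15, -0.98, 0], [0, 0, 0], -1],
    [[0.15, -0.98, 0], [0, 0, 0], -1],
    [[0.15, -0.98, 0], [0, 0, 0], -1],
    [[0.15, -0.98, 0], [0, 0, 0], -1],
  ],
)

```text
time: 26.25
ee_pos: [0.5235, 0.0645, 0.3036]
tool_rot: [-3.141, -0.739, -0.879]
contact_force: [0.0, 0.6, -0.7]
finger_gap: 0.0073
gripper_force: 25.0
```

Emit:
jog_arm(
  rows=[
    [[0.15, -0.98, 0], [0, 0, 0], -1],
    [[0.15, -0.98, 0], [0, 0, 0], -1],
    [[0.15, -0.98, 0], [0, 0, 0], -1],
    [[0.15, -0.98, 0], [0, 0, 0], -1],
    [[0.15, -0.98, 0], [0, 0, 0], -1],
  ],
)

```text
time: 26.88
ee_pos: [0.5384, -0.0332, 0.3036]
tool_rot: [-3.141, -0.739, -0.878]
contact_force: [-0.5, -0.3, 0.4]
finger_gap: 0.0076
gripper_force: 25.0
```

Emit:
jog_arm(
  rows=[
    [[0.2, -0.98, 0], [0, 0, 0], -1],
    [[0.2, -0.98, 0], [0, 0, 0], -1],
    [[0.2, -0.98, 0], [0, 0, 0], -1],
    [[0.2, -0.98, 0], [0, 0, 0], -1],
    [[0.2, -0.98, 0], [0, 0, 0], -1],
  ],
)

```text
time: 27.5
ee_pos: [0.5585, -0.1313, 0.3036]
tool_rot: [-3.141, -0.739, -0.878]
contact_force: [0.6, -0.1, 0.2]
finger_gap: 0.0074
gripper_force: 25.0
```

```bash
python3 - <<'E'
from br import *
go([.579,-.235,.20],pose(-50,42,-1))
E
```

```text
t 27.5 pos [ 0.5585 -0.1313  0.3036] q [ 0.16  0.3  -0.48  2.26  1.35  0.82  2.47] gap 0.0074 F [ 0.6 -0.1  0.2]
shift units [ 1.02 -5.19 -5.18] turn units [0.0013 0.0014 0.0015] minrows 1.0
```

Emit:
jog_arm(
  rows=[
    [[0.2, -1, -0.4], [0, 0, -0.011], -1],
    [[0.2, -1, -0.4], [0, 0, -0.011], -1],
    [[0.2, -1, -0.4], [0, 0, -0.011], -1],
    [[0.2, -1, -0.6], [0, 0, -0.011], -1],
    [[0.2, -1, -0.6], [0, 0, -0.011], -1],
  ],
)

```text
time: 28.12
ee_pos: [0.5785, -0.2312, 0.2545]
tool_rot: [-3.141, -0.739, -1.053]
contact_force: [0.2, 0.0, -0.4]
finger_gap: 0.0075
gripper_force: 25.0
```

Emit:
jog_arm(
  rows=[
    [[0, 0, -1], [0, 0, 0], -1],
    [[0, 0, -1], [0, 0, 0], -1],
    [[0, 0, -1], [0, 0, 0], -1],
    [[0, 0, -0.3], [0, 0, 0], -1],
    [[0, 0, 0], [0, 0, 0], -1],
  ],
)

```text
time: 28.75
ee_pos: [0.5782, -0.2302, 0.1891]
tool_rot: [3.141, -0.738, -1.05]
contact_force: [-0.6, -0.5, -0.0]
finger_gap: 0.0073
gripper_force: 25.0
```

```bash
python3 - <<'E'
from w import *
c=wr("blue"); cv2.imwrite("pics/w6.png",c["image"])
go([.5805,-.242,.074],pose(-60,42,-1))
E
```

```text
tcp [ 0.5784 -0.2302  0.1897] F [-0.2 -0.4 -0.1]
[ 0.5781 -0.2298  0.1613] 50
[ 0.5783 -0.2293  0.1801] 79
[ 0.5776 -0.2296  0.1982] 59
[ 0.5774 -0.2303  0.2142] 41
t 28.8 pos [ 0.5784 -0.2302  0.1897] q [ 0.24  0.54 -0.37  2.26  1.64  0.83  2.14] gap 0.0073 F [-0.2 -0.4 -0.1]
shift units [ 0.1  -0.59 -5.78] turn units [0.0016 0.0011 0.001 ] minrows 1.0
```

View pics/w6.png

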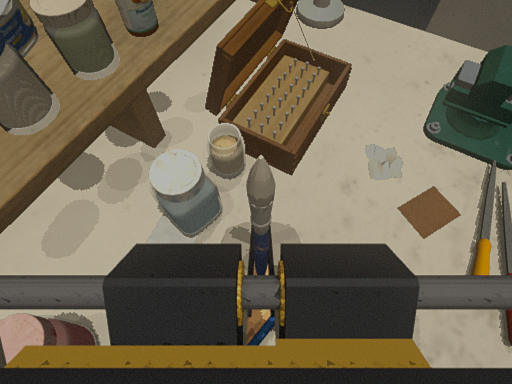

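The wrist view shows the blue brush upright, pale bristles at (262,185), with the sky jar at (187,190) clear of the hand. Next I'll line it up over hole 2 and go down.

Emit:
jog_arm(
  rows=[
    [[0.07, -0.49, -0.8], [0, 0, 0], -1],
    [[0, 0, -0.9], [0, 0, 0], -1],
    [[0, 0, -0.9], [0, 0, 0], -1],
    [[0, 0, -0.9], [0, 0, 0], -1],
    [[0, 0, 0], [0, 0, 0], -1],
  ],
)

```text
time: 29.42
ee_pos: [0.5796, -0.2398, 0.1193]
tool_rot: [3.142, -0.739, -1.05]
contact_force: [0.7, 0.2, 0.5]
finger_gap: 0.0072
gripper_force: 25.0
```

```bash
python3 -c "
from w import *
wr('blue')"
```

```text
tcp [ 0.5798 -0.2398  0.12  ] F [ 1.  -0.7  0.7]
[ 0.5796 -0.2395  0.0849] 24
[ 0.5797 -0.2391  0.1014] 72
[ 0.5792 -0.2389  0.1191] 85
[ 0.5786 -0.2401  0.1413] 57
```

Emit:
jog_arm(
  rows=[
    [[0, 0, -0.25], [0, 0, 0], -1],
    [[0, 0, -0.25], [0, 0, 0], -1],
    [[0, 0, -0.25], [0, 0, 0], -1],
    [[0, 0, 0], [0, 0, 0], -1],
  ],
)

```text
time: 29.98
ee_pos: [0.5795, -0.2397, 0.1042]
tool_rot: [-3.141, -0.739, -1.05]
contact_force: [0.5, -0.4, 0.1]
finger_gap: 0.0073
gripper_force: 25.0
```

Emit:
jog_arm(
  rows=[
    [[0, 0, -0.25], [0, 0, 0], -1],
    [[0, 0, -0.25], [0, 0, 0], -1],
    [[0, 0, -0.25], [0, 0, 0], -1],
    [[0, 0, 0], [0, 0, 0], -1],
  ],
)

```text
time: 30.48
ee_pos: [0.5795, -0.2397, 0.089]
tool_rot: [-3.142, -0.738, -1.05]
contact_force: [-0.0, 0.5, -0.5]
finger_gap: 0.0073
gripper_force: 25.0
```

Emit:
jog_arm(
  rows=[
    [[0, 0, -0.2], [0, 0, 0], -1],
    [[0, 0, -0.2], [0, 0, 0], -1],
    [[0, 0, 0], [0, 0, 0], -1],
  ],
)

```text
time: 30.85
ee_pos: [0.5796, -0.2397, 0.0812]
tool_rot: [-3.141, -0.739, -1.05]
contact_force: [0.7, -0.4, 0.1]
finger_gap: 0.0073
gripper_force: 25.0
```

Emit:
jog_arm(
  rows=[
    [[0, 0, -0.15], [0, 0, 0], -1],
    [[0, 0, -0.1], [0, 0, 0], -1],
    [[0, 0, 0], [0, 0, 0], -1],
  ],
)

```text
time: 31.22
ee_pos: [0.5796, -0.2397, 0.0765]
tool_rot: [-3.141, -0.739, -1.051]
contact_force: [-0.0, 0.7, -0.8]
finger_gap: 0.0074
gripper_force: 25.0
```

Emit:
jog_arm(
  rows=[
    [[0, 0, -0.1], [0, 0, 0], -1],
    [[0, 0, 0], [0, 0, 0], -1],
  ],
)

```text
time: 31.48
ee_pos: [0.5801, -0.2401, 0.0758]
tool_rot: [-3.14, -0.742, -1.051]
contact_force: [-1.7, 1.4, 8.9]
finger_gap: 0.0073
gripper_force: 25.0
```

Bottomed out. Next: release by a small opening, back off along the tool axis, and check.

Emit:
jog_arm(
  rows=[
    [[0, 0, 0.05], [0, 0, 0], -0.55],
    [[0, 0, 0], [0, 0, 0], -0.55],
    [[0, 0, 0], [0, 0, 0], -0.55],
  ],
)

```text
time: 31.85
ee_pos: [0.5796, -0.2397, 0.0755]
tool_rot: [-3.141, -0.739, -1.051]
contact_force: [-0.8, -0.2, 0.2]
finger_gap: 0.0205
gripper_force: 0.0
```

Emit:
jog_arm(
  rows=[
    [[-0.34, 0.58, 0.74], [0, 0, 0], -0.55],
    [[-0.34, 0.58, 0.74], [0, 0, 0], -0.55],
    [[-0.34, 0.58, 0.74], [0, 0, 0], -0.55],
    [[-0.34, 0.58, 0.74], [0, 0, 0], -0.55],
    [[-0.34, 0.3, 0.9], [0, 0, 0], -0.55],
  ],
)

```text
time: 32.48
ee_pos: [0.5455, -0.1866, 0.153]
tool_rot: [-3.141, -0.738, -1.05]
contact_force: [-0.2, 0.7, 0.7]
finger_gap: 0.0211
gripper_force: 0.0
```

Emit:
jog_arm(
  rows=[
    [[-0.3, 0, 1], [0, 0, 0], -0.55],
    [[-0.3, 0, 1], [0, 0, 0], -0.55],
    [[-0.3, 0, 1], [0, 0, 0], -0.55],
    [[-0.3, 0, 1], [0, 0, 0], -0.55],
    [[-0.3, 0, 1], [0, 0, 0], -0.55],
  ],
)

```text
time: 33.1
ee_pos: [0.5153, -0.1873, 0.2534]
tool_rot: [-3.141, -0.739, -1.05]
contact_force: [0.1, -0.1, 0.4]
finger_gap: 0.0209
gripper_force: 0.0
```

```bash
python3 - <<'E'
from br import *
axis("scene","red",np.array([.5595,.004,0])); axis("scene","blue",np.array([.5805,-.242,0]))
c=cam("scene"); W=pts(c)
for n,h in(("red",(.5595,.004)),("blue",(.5805,-.242))):
    P=W[(np.hypot(W[...,0]-h[0],W[...,1]-h[1])<.025)&(W[...,2]>.055)&(W[...,2]<.22)]; print(n,len(P),P[P[:,2].argsort()[-4:]].round(3) if len(P) else "")
cv2.imwrite("pics/s7.png",cv2.resize(c["image"][50:250,180:400],(660,600)))
go([.5,0,.3],pose(-60,42,-1))
E
```

```text
scene n 75 centre axis pt [ 0.5867 -0.0084  0.0934] dir [ 0.016 -0.01  -1.   ] z 0.0536 0.1319 tcp [0.5595 0.004  0.    ]
scene n 11 centre axis pt [ 0.579  -0.2397  0.0706] dir [ 0.009 -0.041 -0.999] z 0.0541 0.0959 tcp [ 0.5805 -0.242   0.    ]
red 102 [[0.559 0.01  0.177]
 [0.558 0.007 0.178]
 [0.559 0.005 0.179]
 [0.56  0.01  0.183]]
blue 74 [[ 0.584 -0.241  0.15 ]
 [ 0.58  -0.238  0.151]
 [ 0.577 -0.238  0.152]
 [ 0.582 -0.241  0.155]]
t 33.25 pos [ 0.5157 -0.1874  0.2537] q [ 0.19  0.37 -0.42  2.35  1.45  0.85  2.23] gap 0.0207 F [-0.5 -0.5  0.9]
shift units [-0.79  9.37  2.32] turn units [0.0016 0.0018 0.001 ] minrows 1.0
```

View pics/s7.png

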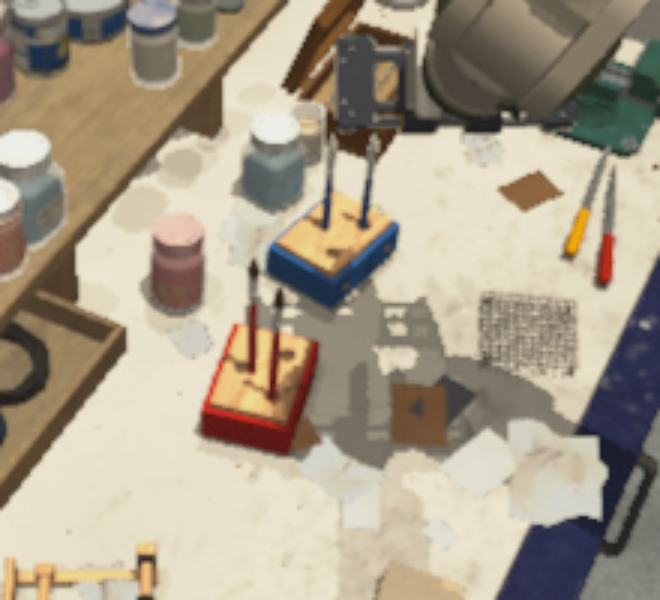

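The scene view shows the red brush upright at (275,345) in the red block and the blue brush upright at (368,180) in the blue block, with both jars standing. The tip readings are about 0.18 m and 0.153 m, so I'm handing in.

```bash
python3 -c "
from station import ctrl
print(ctrl.close_job())"
```

```text
the job is handed in; nothing more can be done
None
```

I handed the job in at about 33 s: the red and blue brushes stand handle-down at the bottom of a front hole in their matching blocks, and the arm touched neither jar; no verdict came back.

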